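# Stand the fallen target holder up and square it to the stop strip

## Task

On the scorer's table the blue target-card holder has fallen over on its back. Push its steel foot over with the fingertips so that it stands up on its foot again, and then push it gently along the table, standing, until the whole front edge of its foot lies flush against the yellow stop strip. Only push: do not pinch, lift or carry the holder, and leave the bottle, the stamp and the card box where they stand.

Things in the scene. Friction and masses are not known exactly. Their poses are not given: they have to be found in the camera images.
- holder: Loose L-shaped holder, 0.45-0.8 kg: steel foot 100 long x 90 wide x 12 thick, blue plate 6 thick x 90 wide x 63 tall on the foot's rear end (75 high in all, backs flush). Origin: middle of the heel (bottom rear edge of the foot). x heel to toe, y across, z up the plate. At the start it lies on the plate's back: x points up, z level along the plate, away from the strip. Sliding takes 3-10 N.
- push_point (a point): Middle of the foot's top face, 85 mm from the heel in holder x, 12 mm in z. At the start the foot stands on end and this point is 85 mm up on its side over the lying plate. Pushed here level towards the strip (holder -z) with about 1 N, the holder turns about its heel edge and past about 21 degrees drops onto its foot by itself, nearly in place.
- toe_left (a point): Left end of the front bottom edge of the foot: 100 mm from the heel in the holder's x, 45 mm in its y.
- toe_right (a point): Right end of the front bottom edge of the foot: 100 mm from the heel in the holder's x, -45 mm in its y.
- strip: Yellow stop strip fixed to the table, 300 mm long (its y), 25 mm across (its x), 20 mm high. Origin: the centre of its underside; its x is level and points away from the holder, so the face to push against lies at x = -12.5 mm in its frame. At the start the heel is 160 to 210 mm short of the strip's centre line and turned up to 17 degrees to it.
- bottle: Loose green bottle with white cap, 62 mm across, 175 mm tall; origin at the centre of its underside. Leave alone.
- stamp: Loose dark wooden hand stamp, 42 mm across, 75 mm tall; origin at the centre of its underside. Leave alone.
- cardbox: Loose open red box of cards, 130 x 90 x 45 mm; origin at the centre of its underside. Leave alone.
Things that resemble listed ones, but are neither listed nor needed, are in the scene too. Of the things that look like the holder, the largest one is meant.

How it is judged:
By the outcome, as a careful person would: the job done as asked, in the order asked, and still so for the second after the job is handed in, with the robot touching nothing.
It also fails if it takes over 72 s, if anything falls off the work surface, if the arm or the gripper's body presses on something with over 40 N, if the wrist force passes 120 N, or if a joint passes its speed limit or range.

## Robot

A 6-joint arm with a two-finger parallel gripper is mounted at the origin on the work surface. World frame = base frame: x ahead of the robot, y to its left, z up, the work surface at z = 0. Lengths are in m, angles in rad, forces in N, time in s.
With the tool pointing down it reaches from about 0.35 to 1 m from the base axis. Payload 7.1 kg.
Tool frame: the origin (TCP) lies between the finger pads; the fingertips stand 22 mm ahead of it and the grasp point (between the pads) lies 3 mm ahead of it; x points along the fingers, y is the direction in which the jaws open and shut, and the axes are right-handed (so a half turn about x gives the same grasp; the last joint's range is limited). The gripper opens to 85 mm and grips with 20 to 120 N. Pads are 22 mm wide; open, the fingers measure 114 mm over their backs; the gripper's body (76 mm by 85 mm) begins 54 mm behind the grasp point. The pads swing forward as they close: fully open they stand 13 mm farther back than shut.
Start: joints at [1.218, 0.423, 1.63, -0, 1.089, -0.019], TCP at [0.205, 0.59, 0.253] pointing down, gripper open.
Joint ranges: [-3, 3], [-0.9, 2.11], [0.09, 2.58], [-1.31, 4.45], [0.11, 2.69], [-2.54, 2.54]. Speed limits (rad/s): [2.39, 2.39, 3.01, 3.14, 3.14, 3.14].

## Interface

Orientations are given as a rotation vector (axis times angle).
In Python, from rig import manip gives the robot as it stands. The module is installed in compiled form; this text tells all that it offers. Calls block until the motion is done:
- manip.move_to(position, orientation): joint-space move of the TCP to a pose.
- manip.servo_line(position, orientation=None, rate=0.15): straight line of the TCP; orientation=None keeps the orientation; rate is the mean speed in m/s.
- manip.set_joints(angles): joint-space move.
- manip.command_gripper(opening, f_grip=None): finger opening in m; f_grip is the grip in N (None keeps the last); returns when the fingers have stopped.
- manip.hold(seconds).
- manip.solve_ik(position, orientation): joint angles nearest the present ones, or None.
- manip.camera(name): name is "scene" or "top" or "wrist"; returns a dict with "image" (400x640x3 uint8, red, green, blue), "fx", "fy", "cx", "cy" (pixels), "cam_to_world" (4x4, takes a point from camera to world coordinates); the wrist camera has in their place "mount" (4x4, takes a point from camera to tool coordinates, whose origin is the TCP and whose axes are the tool frame's). Camera axes: x right, y down, z forward; pixel columns grow to the right and rows downward; lengths in m; the calibration is good to about 2 mm. A picture is of the moment at which its call begins: read the wrist's pose just before it. There is no depth.
A pose or a line that the arm cannot do raises manip.IKError and nothing moves.
- manip.sign_off(): hands the job in, once; it reports no verdict.
Readings, each from a call of its own:
- manip.get_time(): time.
- manip.get_joint_positions(): joint angles.
- manip.get_joint_vel(): joint speeds.
- manip.get_tau(): joint torques, N m.
- manip.get_position(): TCP position.
- manip.get_ee_rot(): TCP orientation.
- manip.get_contact_force(): force on the tool from outside, world axes, zero at the start.
- manip.get_torque(): the same for the moment, N m.
- manip.get_width(): finger opening in m.
Only numpy, scipy, OpenCV 4.12 (cv2) and the standard library are available. Lean on these libraries where they do the work, as an engineer would, in place of code of your own. Each camera call takes 0.05 s, during which the arm holds its last target.

## Working session

There is one attempt and no reset: what is moved stays moved. The work goes in short steps, each a Python script; the robot and the scene stay as the last script left them, time stands still between calls to the robot, and variables do not carry over. Pictures are saved under pics/ and viewed, and the job is handed in when it is done.

```bash
mkdir -p pics; cat > h.py <<'E'
import numpy as np, cv2
from rig import manip
def snap(n,fn):
    c=manip.camera(n); cv2.imwrite('pics/'+fn,c['image'][:,:,::-1]); return c
def ray(c,u,v,z):
    d=np.array([(u-c['cx'])/c['fx'],(v-c['cy'])/c['fy'],1.]); T=np.array(c['cam_to_world'])
    d=T[:3,:3]@d; o=T[:3,3]; return o+d*(z-o[2])/d[2]
E
python3 - <<'E'
from h import *
import pickle
for n in('scene','top'):
    c=snap(n,n+'0.png'); pickle.dump(c,open(n+'0.pkl','wb')); print(n,np.round(c['cam_to_world'],3),c['fx'])
print(manip.get_time(),manip.get_ee_rot(),manip.get_position(),manip.get_width())
E
```

```text
scene [[-0.665  0.496 -0.558  1.087]
 [ 0.747  0.432 -0.506  0.497]
 [-0.01  -0.753 -0.657  0.693]
 [ 0.     0.     0.     1.   ]] 390.57028842571066
top [[-2.800e-02 -9.810e-01  1.910e-01  3.680e-01]
 [-1.000e+00  2.900e-02  1.000e-03 -8.000e-03]
 [-7.000e-03 -1.910e-01 -9.810e-01  1.277e+00]
 [ 0.000e+00  0.000e+00  0.000e+00  1.000e+00]] 458.7126570689201
0.1 [ 0.26082     1.5551363  -0.26302527] [0.20459211 0.59007103 0.25259701] 0.08529976574493335
```

View pics/scene0.png

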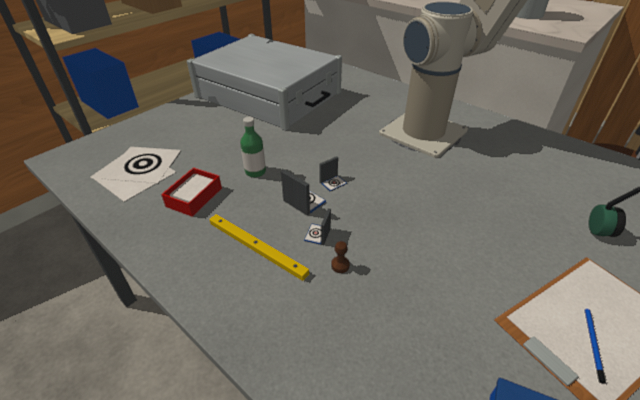

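View pics/top0.png

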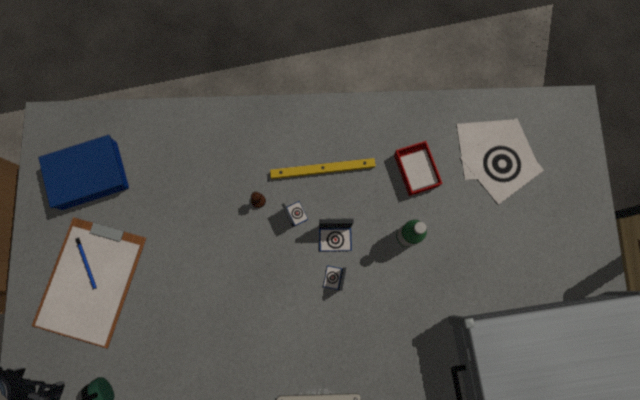

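```bash
python3 - <<'E'
import cv2
a=cv2.imread('pics/top0.png')[140:300,220:440]; a=cv2.resize(a,None,fx=3.6,fy=3.6,interpolation=cv2.INTER_CUBIC); cv2.imwrite('pics/t0z.png',cv2.convertScaleAbs(a,alpha=1.5))
a=cv2.imread('pics/scene0.png')[110:290,180:380]; a=cv2.resize(a,None,fx=3.3,fy=3.3,interpolation=cv2.INTER_CUBIC); cv2.imwrite('pics/s0z.png',cv2.convertScaleAbs(a,alpha=1.5))
E
```

```text
(no output)
```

View pics/t0z.png

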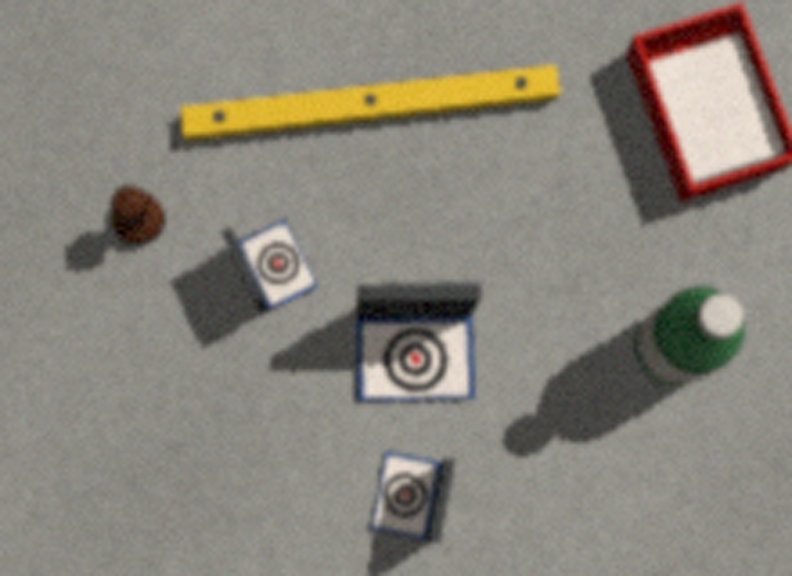

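View pics/s0z.png

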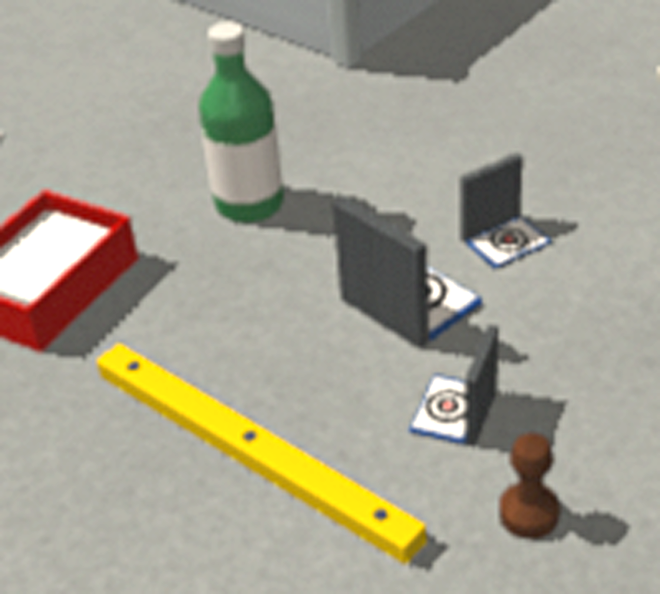

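```bash
python3 - <<'E'
from h import *
import pickle
c=pickle.load(open('top0.pkl','rb')); im=c['image']; hsv=cv2.cvtColor(im,cv2.COLOR_RGB2HSV)
m=cv2.inRange(hsv,(20,120,80),(35,255,255)); n,l,s,ce=cv2.connectedComponentsWithStats(m)
k=1+np.argmax(s[1:,4]); r=cv2.minAreaRect(np.argwhere(l==k)[:,::-1].astype(np.float32)); print('strip',s[k],r)
P=np.array([ray(c,u,v,.02) for u,v in cv2.boxPoints(r)]); print(P.round(4),P.mean(0))
# holder: blue border pixels / white card in the crop
sub=im[200:270,305:370].astype(int)
b=(sub[:,:,2]-sub[:,:,0]>12).astype(np.uint8); w=(sub.min(2)>105).astype(np.uint8)
for nm,q in(('blue+white',b|w),):
    q=cv2.morphologyEx(q,cv2.MORPH_CLOSE,np.ones((5,5)));n,l,s,ce=cv2.connectedComponentsWithStats(q);k=1+np.argmax(s[1:,4])
    pts=np.argwhere(l==k)[:,::-1].astype(np.float32)+[305,200]
    r=cv2.minAreaRect(pts.astype(np.float32)); print(nm,s[k],r)
    print(np.array([ray(c,u,v,.006) for u,v in cv2.boxPoints(r)]).round(4))
# foot top end, zoomed coords by eye
z=lambda u,v:(220+(u-1.3)/3.6,140+(v-1.3)/3.6)
for p in((361,283),(480,283)): print('foot end front',ray(c,*z(*p),.1).round(4))
for p in((357,320),(472,318),(475,399),(357,401)): print('plate',ray(c,*z(*p),.006).round(4))
for p in((240,243),(286,220),(315,286),(268,308)): print('decoy',ray(c,*z(*p),.004).round(4))
for p in((135,235),): print('stamp',ray(c,*z(*p),.02).round(4))
print('bottlecap',ray(c,*z(722,315),.175).round(4))
E
```

```text
strip [270 158 106  20 935] ((322.1905212402344, 167.753173828125), (8.985395431518555, 105.57139587402344), 83.57124328613281)
[[ 0.7165  0.1196  0.02  ]
 [ 0.7423 -0.1794  0.02  ]
 [ 0.7159 -0.1808  0.02  ]
 [ 0.6904  0.117   0.02  ]] [ 0.71628671 -0.03086678  0.02      ]
blue+white [ 14  27  33  25 461] ((334.9827880859375, 238.98391723632812), (23.087181091308594, 32.681854248046875), 88.09085083007812)
[[ 0.5463 -0.0144  0.006 ]
 [ 0.5467 -0.1058  0.006 ]
 [ 0.4823 -0.1051  0.006 ]
 [ 0.4819 -0.0146  0.006 ]]
foot end front [ 0.5585 -0.019   0.1   ]
foot end front [ 0.556  -0.1048  0.1   ]
plate [ 0.5448 -0.0159  0.006 ]
plate [ 0.5437 -0.1051  0.006 ]
plate [ 0.4809 -0.1047  0.006 ]
plate [ 0.482 -0.014  0.006]
decoy [0.6087 0.0741 0.004 ]
decoy [0.626  0.0376 0.004 ]
decoy [0.5728 0.0161 0.004 ]
decoy [0.5565 0.0531 0.004 ]
stamp [0.6144 0.1544 0.02  ]
bottlecap [ 0.5175 -0.2602  0.175 ]
```

```bash
cat >> h.py <<'E'
from scipy.spatial.transform import Rotation as R
def ori(yaw,tilt=0,flip=1):
    # tool x down (tips lean forward by tilt), y across; forward = yaw direction
    f=np.array([np.cos(yaw),np.sin(yaw),0]); x=np.array([0,0,-1])*np.cos(tilt)+f*np.sin(tilt)
    y=flip*np.array([-f[1],f[0],0]); z=np.cross(x,y)
    return R.from_matrix(np.c_[x,y,z]).as_rotvec()
E
python3 - <<'E'
from h import *
print(manip.get_ee_rot(),ori(-.012))
for fl in(1,-1):
  for p in([.505,-.06,.17],[.505,-.06,.106],[.585,-.06,.106],[.46,-.06,.05],[.62,-.06,.03]):
    print(fl,p,np.round(manip.solve_ik(p,ori(0,0,fl)),2))
  print(np.round(manip.solve_ik([.5,-.06,.03],ori(.085,.2,fl)),2))
E
```

```text
[ 0.26082     1.5551363  -0.26302527] [ 0.00942477  1.57077578 -0.00942477]
1 [0.505, -0.06, 0.17] [-0.14  0.38  1.95 -0.    0.82 -1.71]
1 [0.505, -0.06, 0.106] [-0.14  0.49  1.97 -0.    0.68 -1.71]
1 [0.585, -0.06, 0.106] [-0.12  0.57  1.8  -0.    0.77 -1.69]
1 [0.46, -0.06, 0.05] [-0.16  0.56  2.08 -0.    0.51 -1.73]
1 [0.62, -0.06, 0.03] [-0.12  0.73  1.73 -0.    0.69 -1.69]
[-0.17  0.6   2.11  0.21  0.24 -2.03]
-1 [0.505, -0.06, 0.17] [-0.14  0.38  1.95 -0.    0.82  1.43]
-1 [0.505, -0.06, 0.106] [-0.14  0.49  1.97 -0.    0.68  1.43]
-1 [0.585, -0.06, 0.106] [-0.12  0.57  1.8  -0.    0.77  1.45]
-1 [0.46, -0.06, 0.05] [-0.16  0.56  2.08 -0.    0.51  1.42]
-1 [0.62, -0.06, 0.03] [-0.12  0.73  1.73 -0.    0.69  1.46]
[-0.17  0.6   2.11  0.21  0.24  1.11]
```

```bash
python3 - <<'E'
from h import *
o=ori(-.012,0,-1)
manip.move_to([.495,-.06,.22],o); manip.command_gripper(0.0)
manip.servo_line([.495,-.06,.106],o,rate=.1)
f0=np.array(manip.get_contact_force()); print('t',manip.get_time(),'w',manip.get_width(),'f0',f0.round(2))
snap('scene','s1.png'); snap('wrist','w1.png')
E
```

```text
t 4.6833 w -5.74661557491319e-05 f0 [-0.49  0.4  -0.08]
```

View pics/s1.png

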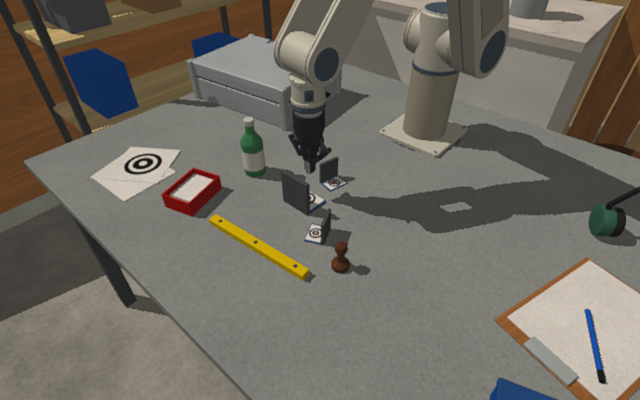

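View pics/w1.png

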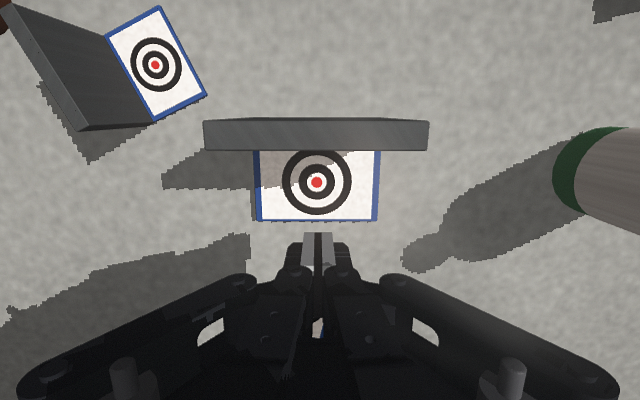

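The scene view shows the shut fingers behind the upright foot. In the wrist view the foot end spans columns 204–429 and is centred on the fingertips at column 317. I'll tip it now.

```bash
python3 - <<'E'
from h import *
o=ori(-.012,0,-1); f0=np.array([-.49,.4,-.08])
x=.495
while x<.586:
    x+=.007; manip.servo_line([x,-.06,.106],o,rate=.06)
    print(round(x,3),(np.array(manip.get_contact_force())-f0).round(1))
manip.hold(.3); snap('scene','s2.png')
E
```

```text
0.502 [-0.2 -0.6  0.5]
0.509 [ 0.3 -0.4 -0.2]
0.516 [ 0.9 -0.3 -0.6]
0.523 [ 0.9 -1.4 -0.3]
0.53 [ 0.3  0.1 -0.2]
0.537 [-0.4  0.7  0.3]
0.544 [ 0.3 -0.4  0.5]
0.551 [ 0.  -0.8  0.4]
0.558 [-0.2  0.1 -1.1]
0.565 [-0.2  0.1  0.3]
0.572 [ 1.1 -0.5  0.6]
0.579 [0.5 0.3 0.3]
0.586 [ 0.3 -1.5  0.5]
```

View pics/s2.png

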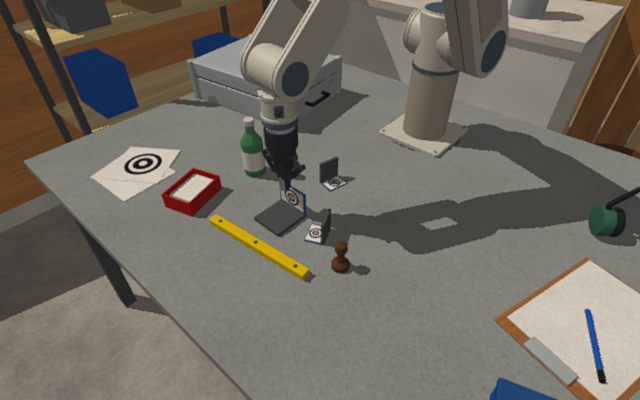

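The holder stands on its foot near (285,210) in the scene view, clear of the small one at (318,232). Next I'll lift, go behind it and measure.

```bash
python3 - <<'E'
from h import *
import pickle
o=ori(-.012,0,-1)
manip.servo_line([.586,-.06,.24],o,rate=.15)
manip.servo_line([.47,-.06,.26],o,rate=.15)
p=manip.get_position(); r=manip.get_ee_rot()
c=snap('wrist','w3.png'); T=np.eye(4); T[:3,:3]=R.from_rotvec(r).as_matrix(); T[:3,3]=p
c['cam_to_world']=T@np.array(c['mount']); pickle.dump(c,open('w3.pkl','wb'))
c=snap('top','t3.png');pickle.dump(c,open('t3.pkl','wb')); c=snap('scene','s3.png');pickle.dump(c,open('s3.pkl','wb'))
print(manip.get_time())
E
```

```text
10.725
```

View pics/w3.png

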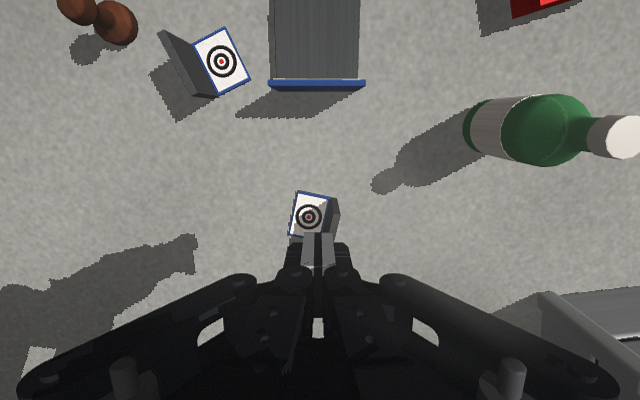

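View pics/t3.png

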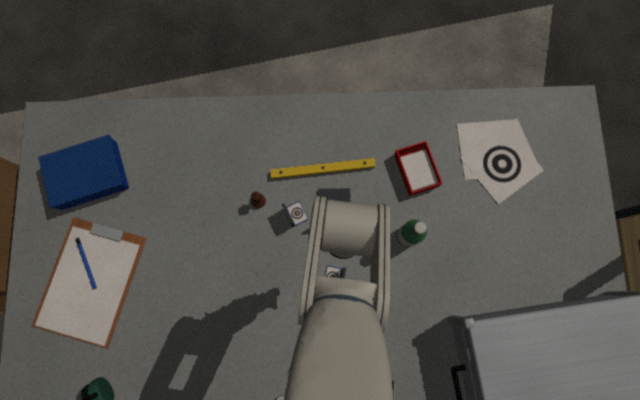

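```bash
python3 - <<'E'
from h import *
import pickle
c=pickle.load(open('w3.pkl','rb'))
for u,v in((268,87),(366,85.5),(268,80.5),(366,79.5)): print('plate top',ray(c,u,v,.075).round(4))
for u,v in((267,89),(359,89)): print('?',ray(c,u,v,.065).round(4))
for u,v in((297,191),(340,207)): print('rear decoy',ray(c,u,v,.006).round(4),ray(c,u,v,.06).round(4))
for u,v in((249,80),(222,27)): print('side decoy',ray(c,u,v,.004).round(4))
for fl in(1,-1):
 print(manip.solve_ik([.50,-.06,.035],ori(.085,.15,fl)))
E
```

```text
plate top [ 0.5589 -0.0166  0.075 ]
plate top [ 0.559  -0.1067  0.075 ]
plate top [ 0.5645 -0.0169  0.075 ]
plate top [ 0.5642 -0.1065  0.075 ]
? [ 0.5579 -0.0141  0.065 ]
? [ 0.5568 -0.1015  0.065 ]
rear decoy [ 0.4432 -0.0355  0.006 ] [ 0.4564 -0.0393  0.06  ]
rear decoy [ 0.422  -0.0883  0.006 ] [ 0.4383 -0.0845  0.06  ]
side decoy [0.5721 0.0149 0.004 ]
side decoy [0.6264 0.0403 0.004 ]
[-0.16343089  0.59358936  2.08395778  0.11685496  0.32062609 -1.92749903]
[-0.16343089  0.59358936  2.08395778  0.11685496  0.32062609  1.21409362]
```

```bash
cat >> h.py <<'E'
YAW=np.arctan2(.0258,.299); F=np.array([np.cos(YAW),np.sin(YAW),0]); H=np.array([.559,-.0615,0]); O=ori(YAW,.12,-1)
def at(s,z): return H+F*s+np.array([0,0,z])
E
python3 - <<'E'
from h import *
manip.command_gripper(.05)
manip.servo_line(at(-.05,.2),O,rate=.15)
manip.servo_line(at(-.045,.032),O,rate=.1)
print('t',manip.get_time(),manip.get_width(),np.round(manip.get_contact_force(),2))
snap('scene','s4.png'); snap('wrist','w4.png')
E
```

```text
t 13.725 0.049505351370835296 [-0.61  0.37 -0.12]
```

View pics/s4.png

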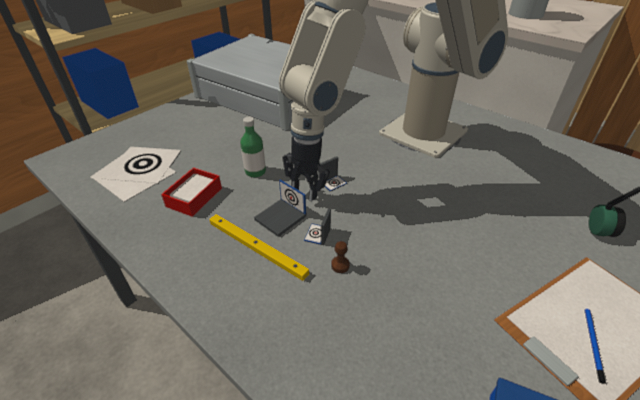

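View pics/w4.png

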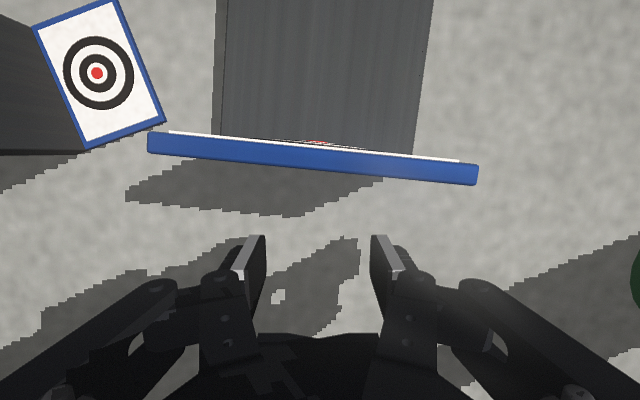

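The two fingertips (columns 250 and 387) are centred behind the plate (columns 147–478), and the plate is tilted about 5° to them as expected. I'll push slowly while watching the force.

```bash
python3 - <<'E'
from h import *
f0=np.array([-.55,.38,-.1]); s=-.045
while s<.026:
    s+=.006; manip.servo_line(at(s,.032),O,rate=.03)
    f=np.array(manip.get_contact_force())-f0; print(round(s,4),f.round(1))
    if -f@F>20: break
print(manip.get_time(),manip.get_width())
snap('scene','s5.png'); snap('wrist','w5.png')
E
```

```text
-0.039 [ 0.5 -0.  -0. ]
-0.033 [-0.6 -1.1 -0.6]
-0.027 [ 1.1 -0.8  0.2]
-0.021 [-0.  -0.5  0.9]
-0.015 [ 0.6 -0.4  0. ]
-0.009 [ 0.3 -0.1 -0.7]
-0.003 [ 0.1 -1.9 -0.4]
0.003 [ 0.5 -1.   0.5]
0.009 [-0.7  1.  -1.8]
0.015 [-0.4  0.3 -0.2]
0.021 [-0.  -0.5 -1. ]
0.027 [-0.6 -0.1 -0.7]
18.025 0.04982572708322615
```

View pics/s5.png

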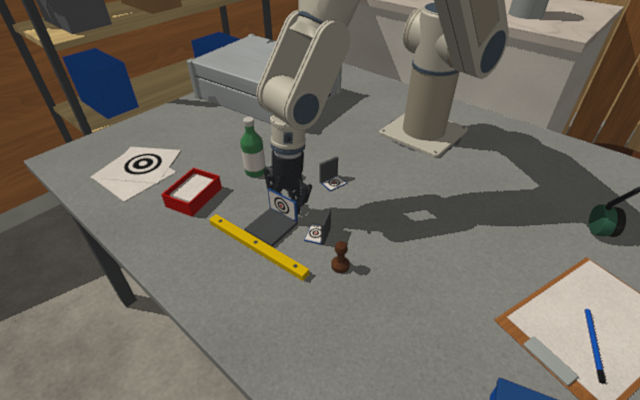

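View pics/w5.png

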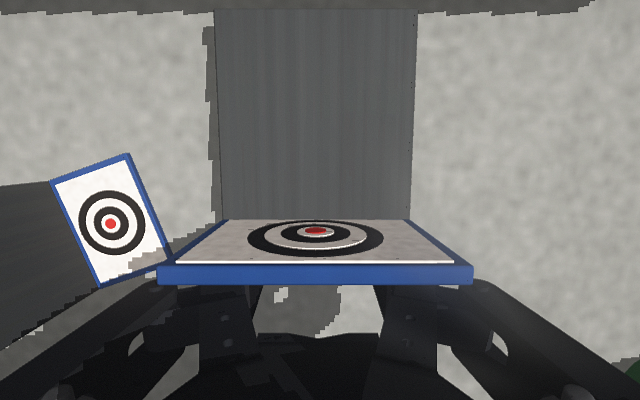

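The holder is standing and squared to the fingers (toe edge at row 10, level). The strip is just beyond the top of the wrist picture. I'll creep in until the force rises.

```bash
python3 - <<'E'
from h import *
f0=np.array([-.55,.38,-.1]); s=.027
while s<.045:
    s+=.001; manip.servo_line(at(s,.032),O,rate=.02)
    f=np.array(manip.get_contact_force())-f0; print(round(s,4),f.round(1))
    if -f@F>12: break
print(manip.get_time())
snap('scene','s6.png'); snap('wrist','w6.png')
E
```

```text
0.028 [-3.2 -1.1  1.6]
0.029 [-4.7 -1.1  2.7]
0.03 [-3.4 -0.7  1.7]
0.031 [-3.2 -0.7  2.5]
0.032 [-3.2 -1.2  2.1]
0.033 [-3.7 -0.6  1.6]
0.034 [-2.7  0.9  0.5]
0.035 [-2.6  0.1  0.3]
0.036 [-2.1  0.   1.4]
0.037 [-6.1 -2.5  4.3]
0.038 [-8.8 -2.3  8.2]
0.039 [-12.   -2.4   9.4]
21.125
```

View pics/s6.png

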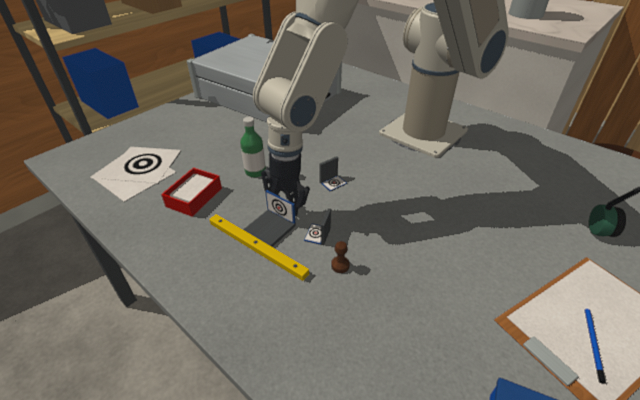

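View pics/w6.png

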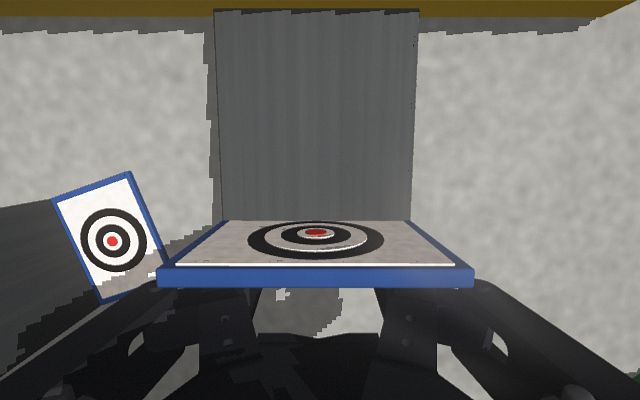

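```bash
python3 - <<'E'
import cv2
a=cv2.imread('pics/w6.png')[0:40,180:450]; cv2.imwrite('pics/w6z.png',cv2.resize(a,(800,240),interpolation=cv2.INTER_NEAREST))
E
```

```text
(no output)
```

View pics/w6z.png

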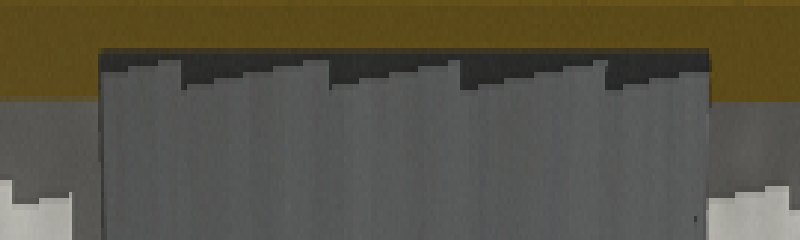

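```bash
python3 - <<'E'
from h import *
import pickle
f0=np.array([-.55,.38,-.1])
for s in(.040,.041):
    manip.servo_line(at(s,.032),O,rate=.02); print((np.array(manip.get_contact_force())-f0).round(1))
manip.servo_line(at(.02,.032),O,rate=.04)
manip.servo_line(at(-.01,.06),O,rate=.08)
manip.servo_line(at(-.03,.20),O,rate=.15)
manip.servo_line(at(.03,.24),O,rate=.15); manip.hold(.3)
p=manip.get_position(); r=manip.get_ee_rot()
c=snap('wrist','w7.png'); T=np.eye(4); T[:3,:3]=R.from_rotvec(r).as_matrix(); T[:3,3]=p
c['cam_to_world']=T@np.array(c['mount']); pickle.dump(c,open('w7.pkl','wb'))
c=snap('scene','s7.png'); print(manip.get_time())
a=cv2.imread('pics/s7.png')[110:290,180:380]; cv2.imwrite('pics/s7z.png',cv2.resize(a,None,fx=3.3,fy=3.3,interpolation=cv2.INTER_CUBIC))
E
```

```text
[-15.4  -3.7  11.5]
[-18.   -3.9  12.5]
25.1917
```

View pics/w7.png

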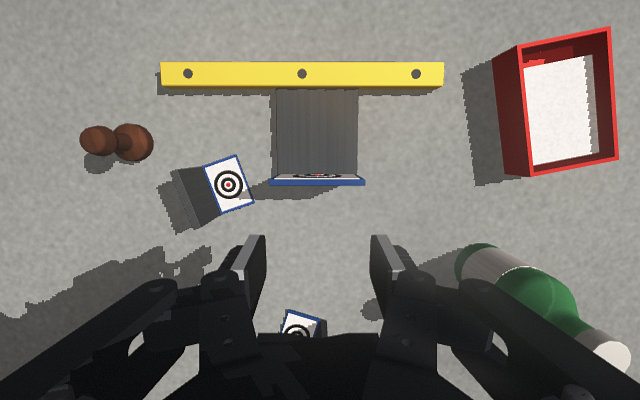

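View pics/s7z.png

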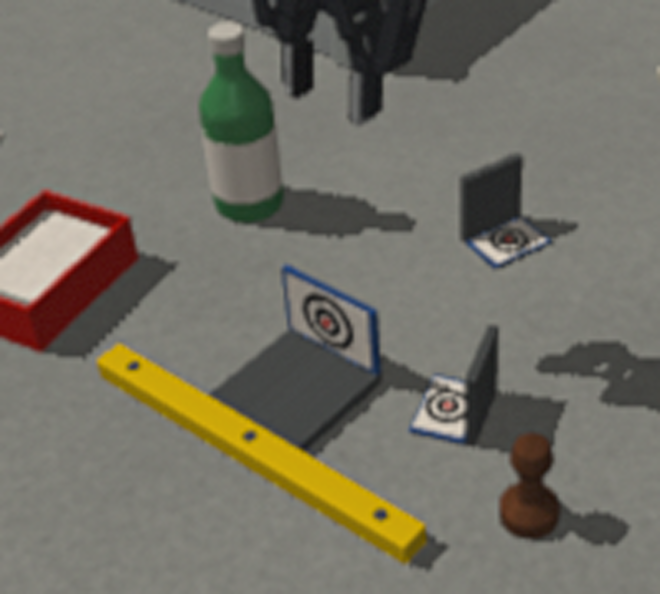

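```bash
python3 - <<'E'
import cv2,pickle
from h import ray,F
import numpy as np
a=cv2.imread('pics/w7.png')[55:200,255:375]; cv2.imwrite('pics/w7z.png',cv2.convertScaleAbs(cv2.resize(a,None,fx=4,fy=4,interpolation=cv2.INTER_NEAREST),alpha=1.6))
c=pickle.load(open('w7.pkl','rb'))
S=np.array([.7163,-.0309,0])
for n,u,v,z in(('rearL',269,185,.075),('rearR',365,185,.075),('toeL',277,90,.012),('toeR',358,89,.012),('stripL',160,87,.0),('stripR',444,87,.0)):
    P=ray(c,u,v,z); print(n,P.round(4),'along n:',((P-S)@F).round(4))
E
```

```text
rearL [ 0.6035 -0.0131  0.075 ] along n: -0.1108
rearR [ 0.6111 -0.1023  0.075 ] along n: -0.1109
toeL [ 0.7003 -0.0061  0.012 ] along n: -0.0138
toeR [ 0.7088 -0.0936  0.012 ] along n: -0.0128
stripL [0.6945 0.1265 0.    ] along n: -0.0082
stripR [ 0.7216 -0.1908  0.    ] along n: -0.0085
```

View pics/w7z.png

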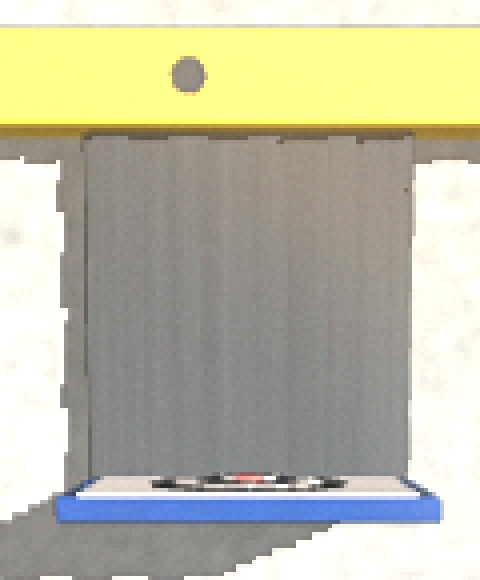

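```bash
python3 -c "
from h import *
print(np.round(manip.get_contact_force(),2)); manip.sign_off(); print(manip.get_time())"
```

```text
[-0.53 -0.43  0.87]
the job is handed in; nothing more can be done
the job is handed in; nothing more can be done
```

The blue holder is standing on its foot with its front edge against the yellow strip, and the job was handed in at about 25 s. I tipped it over its heel with the shut fingertips. Then I pushed it from behind with two spread fingertips, which turned it square to the strip, until it stopped against the strip at about 18 N.

- **Fit:** in the last wrist picture the foot meets the strip along its whole width with no visible gap. The plate's two rear ends lie 110.8 and 110.9 mm from the strip's centre line. A perfect fit would be 112.5 mm, so this agrees within the 2 mm calibration.
- **Toe corners:** these measured 13.8 mm (left) and 12.8 mm (right) from the centre line, against 12.5 mm expected. The 1 mm difference is about the pixel accuracy of that view.
- **Strip's lower edge:** this check disagreed, reading about 8 mm instead of 12.5 mm. I put that down to picking that edge by eye in the picture.
- **Other things:** the bottle, stamp, card box and both small holders look unmoved, and the gripper was raised clear of everything.

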